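Walk a valve block round to face the bench fence

ROBOT

A 6-joint arm with a two-finger parallel gripper is mounted at the origin on the work surface. World frame = base frame: x ahead of the robot, y to its left, z up, the work surface at z = 0. Lengths are in m, angles in degrees, forces in N, time in s.
With the tool pointing down it reaches from about 0.35 to 0.875 m from the base axis. Payload 4.2 kg.
Tool frame: the origin (TCP) lies on the front face of the gripper's body, between the roots of the fingers; the fingertips stand 70 mm ahead of it and the grasp point (between the pads) lies 51 mm ahead of it (r.nose_length is the distance from the TCP to the fingertips, in m); z points along the fingers, y is the direction in which the jaws open and shut (so a half turn about z gives the same grasp; the last joint's range is limited). The gripper opens to 87 mm and grips with 3 to 60 N. Pads are 19 mm wide; open, the fingers measure 117 mm over their backs; the gripper's body (75 mm by 190 mm) begins 51 mm behind the grasp point.
Start: joints at [-49.355, 22.042, 0.453, 0, -68.411, -14.817], TCP at [0.272, -0.563, 0.292] pointing down, gripper open.
Joint ranges: [-179.83, 179.83], [-69.29, 118.12], [-61.27, 80.66], [-181.25, 117.63], [-171.15, -9.14], [-177.46, 177.46]. Speed limits (degrees/s): [159.86, 159.86, 180, 180, 180, 180].

INTERFACE

Orientations are given as a 3x3 rotation matrix whose columns are the frame's x, y, z axes.
In Python, from station import telemetry, capture, order, r gives the robot as it stands.
- The arm moves only by the tool drive_tool, never from a script. Its argument "series" is a list of rows, each a list of 4 numbers: the shift along the tool's x, y, z as a fraction of full scale, then the turn about the tool's z as a fraction of full scale. In form: [[dx, dy, dz, turn], ...]. A call has 1 to 10 rows; each row is the pose to reach, as a shift and turn from the pose commanded when the call began, along the tool's axes at that moment; what a row does not reach only later rows make up. Full scale, the value 1, is 0.12 m for a shift and 2 rad for a turn. A row lasts 1/8 s, in which the tool goes at most 62.5 mm and 10.7 degrees, less where a joint would pass 70% of its speed; a pose out of reach is approached as far as the arm can. A call with a number of a shift or a turn outside -1 to 1 is refused whole. A call with a gripper value outside its range is refused whole. "fingers" is the finger opening in mm, from 0 to 87, set as the call begins (left out, the last holds). The fingers move at their own pace and stop on an object; the grip force is fixed at half the most. Time passes only in rows, so rows that repeat a pose let the fingers close. It gives the time, the measured TCP pose, the force and the opening at its end, in the units of the state.
- telemetry.sense(): the state, without advancing time (a new reading comes with each control period).
- capture(name): name is "scene" or "top" or "wrist"; returns a dict with "color" (480x640x3 uint8, blue, green, red), "fx", "fy", "cx", "cy" (pixels), "k1" (the pictures are not rectified: a ray, as slopes to the right and down, at radius r is drawn at 1 + k1 r^2 times it, then the intrinsics apply), "eye" and "attitude" of the camera in the world; the wrist camera has in their place "mount" (4x4, takes a point from camera to tool coordinates, whose origin is the TCP and whose axes are the flange's). Camera axes: x right, y up, looking along -z (the intrinsics and any distortion apply to the point x, -y, -z); pixel columns grow to the right and rows downward; lengths in m; the calibration is good to about 2 mm. A picture is of the moment at which its call begins: read the wrist's pose just before it. There is no depth.
- order.finish_job(): hands the job in, once; it reports no verdict.
The state is a dict: "time_s": time; "joints": joint angles; "joint_velocities": joint speeds; "effort": joint torques, N m; "tcp_pos": TCP position; "ee_rot": TCP orientation; "wrist_force": force on the tool from outside, world axes, zero at the start; "moment": the same for the moment, N m; "gripper_width": opening from 0.0 (shut) to 1.0 (fully open).
Only numpy, scipy, OpenCV 4.12 (cv2) and the standard library are available. Lean on these libraries where they do the work, as an engineer would, in place of code of your own. Each camera call takes 0.05 s, during which the arm holds its last target. There are 200 camera calls.

TASK

On the inspection bench, walk the heavy cast valve block round by nudging its corners in turn with the fingertips, until its blue face looks straight at the steel fence with a clear gap still between them. Then push the block up so that the whole blue face lies flush along the fence, not overhanging its ends, and come away. Only push: never lift or tip the block, and leave the spanner, screwdriver, bearing and spray can where they are.

Things in the scene. Friction and masses are not known exactly. Their poses are not given: they have to be found in the camera images.
- valve_block: Loose cast-aluminium valve block, about 0.85 kg, 90 (its x) x 120 (its y) x 45 mm tall, flat top with two round ports. Origin: centre of underside, z up. Its +x side, 120 mm long, is the blue face, also shown by a blue band on top along that edge; three dark bores on -x. Starts turned 65 to 125 degrees counterclockwise (from above) from facing the fence. Slides at some 3 to 8 N (brief peaks to 20).
- face_left (a point): Point at half height (22.5 mm up) of the blue face at its +y end (block frame 45, 60, 22.5 mm).
- face_right (a point): The same at the -y end of the blue face (block frame 45, -60, 22.5 mm).
- fence: Dark steel bar fixed to the bench, 24 mm (its x) by 300 mm (its y) by 30 mm tall, with two bolt heads on top near the ends (to 37 mm). Origin: centre of its underside; its -x side, 12 mm from the origin, is the front that the block must face. When the block is home, its x and y axes point the same way as the fence's.
- fence_front (a point): Foot of the fence's front side at mid-length, at bench height; axes as the fence's, -x pointing away from the fence towards the block.
- spanner: Loose spanner, about 150 mm long, lying on the bench behind the -y half of the fence, x along it. Leave alone.
- screwdriver: Loose screwdriver, about 170 mm long, lying on the bench off the fence's -y end. x along it. Leave alone.
- bearing: Loose steel bearing ring, 52 mm across, 15 mm high, on the bench behind the +y half of the fence. Leave alone.
- spray_can: Loose standing spray can, 60 mm across, 190 mm tall, orange band and red cap, off the fence's +y end. Origin: centre of its underside. Leave alone.
There are look-alikes about, which are no part of the job. Leave any yellow look-alike of the valve_block alone.

How it is judged:
By the outcome, as a careful person would: the job done as asked, in the order asked, and still so for the second after the job is handed in, with the robot touching nothing.
It also fails if it takes over 67 s, if anything falls off the work surface, if the arm or the gripper's body presses on something with over 40 N, if the wrist force passes 120 N, or if a joint passes its speed limit or range.

## Working session

There is one attempt and no reset: what is moved stays moved. The work goes in short steps, Python scripts to look and compute and a tool call to move; the robot and the scene stay as the last step left them, time stands still between calls to the robot, and variables do not carry over. Pictures are saved under pics/ and viewed, about 8 in all and at most 12, crops included, and the job is handed in when it is done.

Besides the shell and the picture viewer there is one more tool, called as name(argument=value, ...), one argument or row to a line, values as JSON. drive_tool: Moves the arm, as the interface text tells. Shift numbers are shares of 0.12 m and turn numbers shares of 2 rad, none past 1 either way. Its arguments: {"type":"object","properties":{"series":{"type":"array","items":{"type":"array","items":{"type":"number","minimum":-1,"maximum":1}}},"fingers":{"type":"number"}},"required":["series"]}

```bash
mkdir -p pics; ls; cat > h.py <<'E'
import numpy as np, cv2
from station import telemetry, capture, order, r
def save(name,fn):
    c=capture(name); cv2.imwrite('pics/'+fn,c['color']); return c
def K(c): return np.array([[c['fx'],0,c['cx']],[0,c['fy'],c['cy']],[0,0,1]]),np.array([c['k1'],0,0,0,0.])
def cam(c,s=None):
    if 'eye' in c: return np.array(c['attitude']),np.array(c['eye'])
    M=np.array(c['mount']);R=np.array(s['ee_rot']);return R@M[:3,:3],R@M[:3,3]+np.array(s['tcp_pos'])
def world(c,px,z,s=None):
    R,e=cam(c,s);k,d=K(c)
    u=cv2.undistortPoints(np.array(px,float).reshape(-1,1,2),k,d).reshape(-1,2)
    v=np.c_[u[:,0],-u[:,1],-np.ones(len(u))]@R.T
    return e+v*((z-e[2])/v[:,2])[:,None]
def pix(c,P,s=None):
    R,e=cam(c,s);k,d=K(c)
    q=(np.array(P,float).reshape(-1,3)-e)@R*[1,-1,-1]
    return cv2.projectPoints(q,np.zeros(3),np.zeros(3),k,d)[0].reshape(-1,2)
E
python3 - <<'E'
from h import *
for n in('top','scene'):
    c=save(n,n+'0.png'); print(n,c['fx'],c['k1'],np.round(c['eye'],3),np.round(c['attitude'],3).tolist())
s=telemetry.sense();print(s['time_s'],s['tcp_pos'],np.round(s['ee_rot'],3).tolist(),s['wrist_force'],s['gripper_width'])
E
```

```text
pics
top 542.8886197584411 -0.08832488591097412 [0.422 0.011 1.041] [[0.01, 0.988, -0.152], [-1.0, 0.009, -0.01], [-0.008, 0.152, 0.988]]
scene 455.33220653196184 -0.03767882770999377 [ 0.87  -0.526  0.678] [[0.895, -0.31, 0.32], [0.445, 0.641, -0.625], [-0.011, 0.702, 0.712]]
0.1 [ 0.27214913 -0.5621888   0.29127659] [[-0.9, -0.436, -0.001], [-0.436, 0.9, 0.002], [0.0, 0.002, -1.0]] [ 0.33915631  0.23680552 -0.77387833] 1.0022792893276027
```

View pics/top0.png

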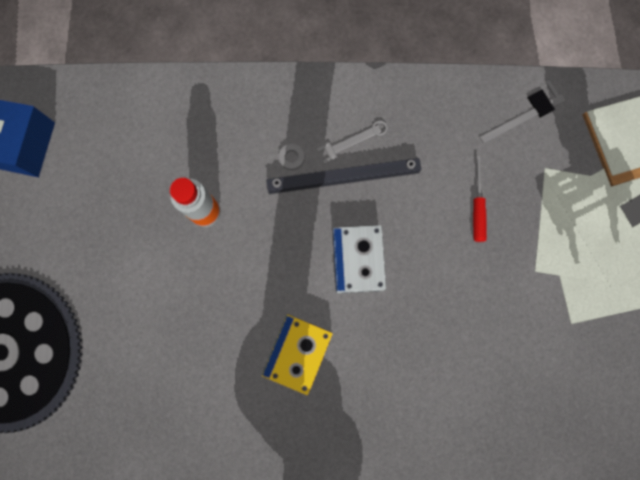

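View pics/scene0.png

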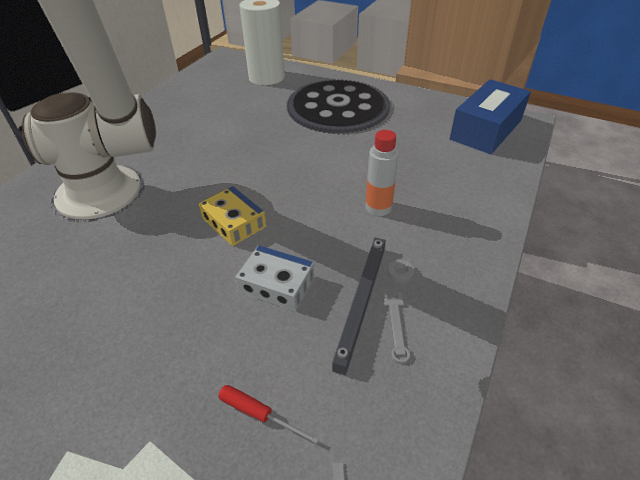

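The top view shows two block-shaped candidates. The silver one is at (359,259), with its blue band on the left. The yellow one is at (298,355) and is the look-alike, so the silver block is the target. The fence runs from (268,183) to (420,165), with the can at (195,200) and the screwdriver at (480,210). I'll confirm in one enlarged crop.

```bash
python3 - <<'E'
from h import *
im=cv2.imread('pics/top0.png')
cv2.imwrite('pics/crop0.png',cv2.resize(im[145:305,255:435],None,fx=4.4,fy=3.75*4.4/4.4,interpolation=cv2.INTER_CUBIC)[:600])
c=capture('top')
for n,p,z in(('blk',[(333,226),(381,226),(385,290),(338,293)],.045),('fence',[(268,181),(419,160)],.03),('can',[(205,225)],0),('sd',[(480,240),(478,152)],.01),('yel',[(290,317),(331,332),(307,394),(264,376)],.045)): print(n,np.round(world(c,p,z)[:,:2],3).tolist())
E
```

```text
blk [[0.596, -0.013], [0.597, -0.103], [0.478, -0.109], [0.472, -0.023]]
fence [[0.685, 0.112], [0.73, -0.179]]
can [[0.604, 0.236]]
sd [[0.577, -0.298], [0.754, -0.302]]
yel [[0.427, 0.064], [0.401, -0.011], [0.29, 0.031], [0.321, 0.109]]
```

View pics/crop0.png

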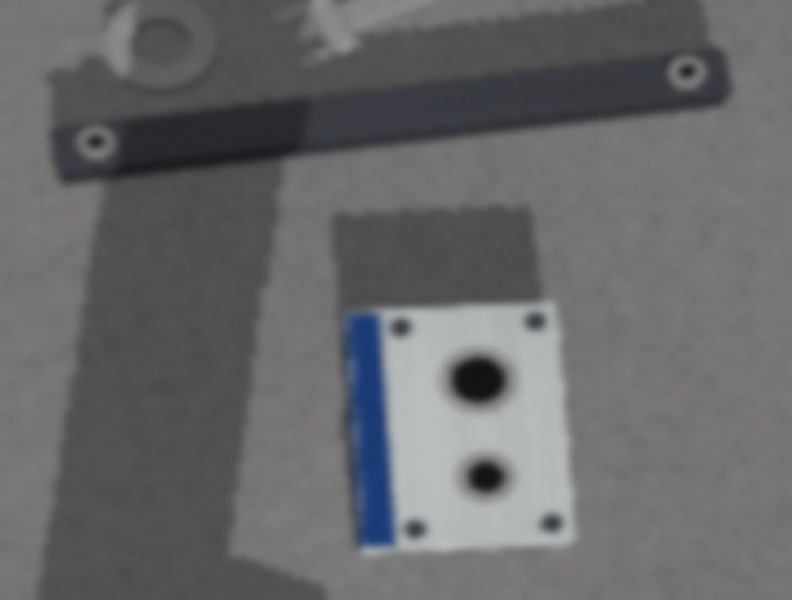

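The crop confirms it. The silver block with two round ports has its blue band on the left edge, from (348,314) to (360,546), with blue facing world +y. The yellow one stays alone. Next I'll fit the poses.

```bash
cat >> h.py <<'E'
from scipy.optimize import minimize
def R2(a): return np.array([[np.cos(a),-np.sin(a)],[np.sin(a),np.cos(a)]])
def box(x,y,a,hx=.045,hy=.06,h=.045):
    q=np.array([[sx*hx,sy*hy] for sx in(1,-1) for sy in(1,-1)])@R2(a).T+[x,y]
    return np.vstack([np.c_[q,np.full(4,z)] for z in(0,h)])
def mask(im):
    i=im.astype(int);b,g,rr=i[...,0],i[...,1],i[...,2]
    m=((i.min(2)>135)|((b-rr>45)))
    m=cv2.morphologyEx(m.astype(np.uint8),cv2.MORPH_OPEN,np.ones((3,3)))
    return m
def fit(c,g,win,s=None,show=False):
    """g=(x,y,deg) guess; win=x0,y0,x1,y1"""
    m=mask(c['color']);w=np.zeros_like(m);x0,y0,x1,y1=win;w[y0:y1,x0:x1]=m[y0:y1,x0:x1]
    n,l,st,_=cv2.connectedComponentsWithStats(w)
    k=1+np.argmax(st[1:,4]);pts=np.argwhere(l==k)[:,::-1].astype(np.int32)
    hull=cv2.convexHull(pts);M=np.zeros(m.shape,np.float32);cv2.fillConvexPoly(M,hull,1);M=cv2.GaussianBlur(M,(0,0),1.5)
    def f(p):
        h=cv2.convexHull(pix(c,box(p[0],p[1],p[2]),s).astype(np.float32))
        T=np.zeros(m.shape,np.uint8);cv2.fillConvexPoly(T,np.int32(np.round(h*16)),255,cv2.LINE_AA,4)
        return float(((cv2.GaussianBlur(T.astype(np.float32)/255,(0,0),1.5)-M)**2).sum())
    p0=np.array([g[0],g[1],np.radians(g[2])])
    b=minimize(f,p0,method='Nelder-Mead',options=dict(initial_simplex=p0+np.array([[0,0,0],[.01,0,0],[0,.01,0],[0,0,.1]]),xatol=1e-5,fatol=1e-3))
    return np.r_[b.x[:2],np.degrees(b.x[2])],b.fun,st[k,4]
E
python3 - <<'E'
from h import *
c=capture('top');p,e,a=fit(c,(.536,-.06,94),(320,200,400,310));print('top',p.round(4),e,a)
c2=capture('scene');p2,e,a=fit(c2,(.536,-.06,94),(225,235,325,315));print('scene',p2.round(4),e,a)
b=world(c,[(276.6,182.9),(411.1,164.2)],.037);print('bolts',b.round(4),np.linalg.norm(b[0]-b[1]))
b2=world(c2,[(378,243),(343,353)],.037);print('scene bolts',b2.round(4))
for B in(b,b2):
    d=B[0]-B[1];print('fence',B.mean(0).round(4),np.degrees(np.arctan2(d[1],d[0]))-90)
print('front foot',world(c,[(269.1,193.8),(420.9,172.5)],0).round(4))
E
```

```text
top [ 5.36000e-01 -6.30000e-02  9.36023e+01] 20.17320442199707 2771
scene [ 5.20300e-01 -4.01000e-02  9.84527e+01] 799.3558959960938 1848
bolts [[ 0.6797  0.0944  0.037 ]
 [ 0.719  -0.1626  0.037 ]] 0.259989713105931
scene bolts [[ 0.6813  0.0914  0.037 ]
 [ 0.7222 -0.1655  0.037 ]]
fence [ 0.6993 -0.0341  0.037 ] 8.69040116400977
fence [ 0.7017 -0.037   0.037 ] 9.047082402550686
front foot [[ 0.667   0.1118  0.    ]
 [ 0.7131 -0.1882  0.    ]]
```

drive_tool(
  series=[
    [0,0,0,0.15],
    [0,0,0,0.15],
    [0,0,0,0.15],
  ],
  fingers=0,
)

```text
time_s: 0.62
tcp_pos: [0.2723, -0.5625, 0.2921]
ee_rot: [[-0.988, -0.152, -0.0], [-0.152, 0.988, 0.0], [0.0, 0.0, -1.0]]
wrist_force: [0.4, -0.3, -0.3]
gripper_width: 0.743
```

```bash
cat >> h.py <<'E'
FO=np.array([.6885,-.037]);FA=np.radians(8.75)
def toF(p): return (np.array(p)[:2]-FO)@R2(FA)
def blockF(c=None):
    c=c or capture('top');s=telemetry.sense()
    return c
def st():
    s=telemetry.sense();t=toF(s['tcp_pos']);print('t',s['time_s'],'tip F',t.round(4),'tipz',round(s['tcp_pos'][2]-.07,4),'yawerr',np.degrees(np.arctan2(s['ee_rot'][1][1],s['ee_rot'][0][1])).round(2)-98.75,'F',np.round(s['wrist_force'],1));return t
def look(g,win=(200,150,460,340),fn=None):
    """g: guess in F (X,Y,deg)"""
    c=capture('top')
    w=FO+R2(FA)@np.array(g[:2]);
    p,e,a=fit(c,(w[0],w[1],g[2]+8.75),win)
    q=np.r_[toF(p),p[2]-8.75]
    print('block F',q.round(4),'err',round(e,1),'area',a)
    B=box(p[0],p[1],np.radians(p[2]))[:4];print('cornersF ++,+-,-+,--',toF2(B).round(4).tolist())
    if fn: cv2.imwrite('pics/'+fn,cv2.resize(c['color'][130:330,200:460],None,fx=3,fy=3))
    return q
def toF2(P): return (np.array(P)[:,:2]-FO)@R2(FA)
E
python3 -c "
from h import *
st();look((-.155,-.0025,85),(320,200,400,310))"
```

```text
t 0.625 tip F [-0.4913 -0.4561] tipz 0.2221 yawerr -0.030000000000001137 F [ 0.4 -0.3 -0.3]
block F [-1.54600e-01 -2.60000e-03  8.49794e+01] err 20.0 area 2775
cornersF ++,+-,-+,-- [[-0.2105, 0.0475], [-0.0909, 0.037], [-0.2183, -0.0421], [-0.0988, -0.0526]]
```

drive_tool(
  series=[
    [-0.2,0.3,0,0],
    [-0.42,0.6,0,0],
    [-0.64,0.9,0,0],
  ],
)

```text
time_s: 1.05
tcp_pos: [0.3324, -0.4431, 0.2922]
ee_rot: [[-0.988, -0.152, 0.0], [-0.152, 0.988, -0.0], [-0.0, -0.0, -1.0]]
wrist_force: [1.3, -0.3, 0.2]
gripper_width: 0.356
```

drive_tool(
  series=[
    [-0.2,0.3,0,0],
    [-0.42,0.6,0,0],
    [-0.64,0.9,0,0],
  ],
)

```text
time_s: 1.42
tcp_pos: [0.3922, -0.3246, 0.2924]
ee_rot: [[-0.988, -0.152, 0.001], [-0.152, 0.988, -0.0], [-0.0, -0.0, -1.0]]
wrist_force: [-0.2, -0.5, -0.5]
gripper_width: 0.04
```

drive_tool(
  series=[
    [-0.2,0.3,0,0],
    [-0.42,0.6,0,0],
    [-0.64,0.9,0,0],
  ],
)

```text
time_s: 1.8
tcp_pos: [0.4519, -0.2063, 0.2925]
ee_rot: [[-0.988, -0.152, 0.001], [-0.152, 0.988, -0.0], [-0.001, -0.0, -1.0]]
wrist_force: [1.6, 0.1, 0.7]
gripper_width: 0.006
```

drive_tool(
  series=[
    [-0.2,0.3,0,0],
    [-0.42,0.6,0,0],
    [-0.64,0.9,0,0],
  ],
)

```text
time_s: 2.17
tcp_pos: [0.5116, -0.0879, 0.2925]
ee_rot: [[-0.988, -0.152, 0.001], [-0.152, 0.988, 0.0], [-0.001, -0.0, -1.0]]
wrist_force: [0.9, -0.9, 0.5]
gripper_width: 0.003
```

drive_tool(
  series=[
    [-0.2,0.3,0,0],
    [-0.42,0.6,0,0],
    [-0.64,0.9,0,0],
    [-0.64,0.9,0,0],
  ],
)

```text
time_s: 2.68
tcp_pos: [0.5719, 0.0313, 0.2917]
ee_rot: [[-0.988, -0.155, -0.0], [-0.155, 0.988, 0.0], [0.0, 0.0, -1.0]]
wrist_force: [0.6, 1.1, -0.5]
gripper_width: 0.006
```

```bash
python3 -c "
from h import *
st()"
```

```text
t 2.675 tip F [-0.1049  0.0853] tipz 0.2217 yawerr 0.1700000000000017 F [ 0.6  1.1 -0.5]
```

drive_tool(
  series=[
    [0.02,0,0.35,0],
    [0.02,0,0.7,0],
    [0.02,0,1,0],
  ],
)

```text
time_s: 3.05
tcp_pos: [0.5677, 0.0277, 0.1711]
ee_rot: [[-0.989, -0.151, -0.001], [-0.151, 0.989, -0.0], [0.001, -0.0, -1.0]]
wrist_force: [0.7, -1.0, -0.1]
gripper_width: 0.001
```

drive_tool(
  series=[
    [0,0,0.3,0],
    [0,0,0.55,0],
    [0,0,0.66,0],
    [0,0,0.66,0],
  ],
)

```text
time_s: 3.55
tcp_pos: [0.5682, 0.0281, 0.0927]
ee_rot: [[-0.989, -0.15, -0.001], [-0.15, 0.989, -0.001], [0.001, -0.0, -1.0]]
wrist_force: [-0.1, -0.3, 0.2]
gripper_width: 0.003
```

drive_tool(
  series=[
    [0,-0.2,0,0],
    [0,-0.25,0,0],
    [0,-0.29,0,0],
    [0,-0.33,0,0],
    [0,-0.37,0,0],
    [0,-0.41,0,0],
    [0,-0.45,0,0],
    [0,-0.49,0,0],
    [0,-0.53,0,0],
    [0,-0.57,0,0],
  ],
)

```text
time_s: 4.8
tcp_pos: [0.5805, -0.0378, 0.0942]
ee_rot: [[-0.988, -0.152, 0.005], [-0.152, 0.988, 0.001], [-0.005, 0.0, -1.0]]
wrist_force: [0.3, 4.8, 2.6]
gripper_width: 0.001
```

```bash
python3 -c "
from h import *
st()"
```

```text
t 4.8 tip F [-0.1068  0.0157] tipz 0.0242 yawerr -0.01999999999999602 F [0.3 4.8 2.6]
```

drive_tool(
  series=[
    [0,0.1,0,0],
    [0,0.2,0,0],
    [0,0.2,-0.3,0],
    [0,0.2,-0.6,0],
    [0,0.2,-0.6,0],
  ],
)

```text
time_s: 5.42
tcp_pos: [0.5763, -0.0142, 0.168]
ee_rot: [[-0.988, -0.152, 0.006], [-0.152, 0.988, 0.001], [-0.006, -0.0, -1.0]]
wrist_force: [-0.2, 0.4, -0.5]
gripper_width: 0.005
```

```bash
python3 -c "
from h import *
st();look((-.155,-.015,65),fn='n1.png')"
```

```text
t 5.425 tip F [-0.1074  0.0396] tipz 0.098 yawerr -0.01999999999999602 F [-0.2  0.4 -0.5]
block F [-1.66200e-01 -2.48000e-02  6.71756e+01] err 341.3 area 2380
cornersF ++,+-,-+,-- [[-0.204, 0.04], [-0.0934, -0.0066], [-0.2389, -0.043], [-0.1283, -0.0895]]
```

View pics/n1.png

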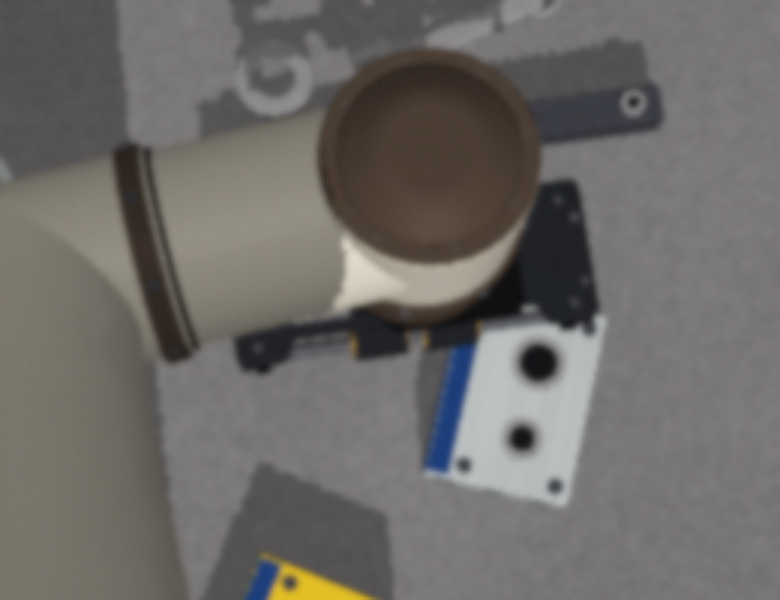

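The block turned about 20°. Its visible top corners in the crop are (605,318), (565,505) and (425,470); the gripper hides the rest. I'll compute the pose from those corners.

```bash
cat >> h.py <<'E'
def corners(d,c=None):
    """d: {(sx,sy):(u,v)} top corners in full pixels"""
    c=c or capture('top');k=list(d);P=toF2(world(c,[d[i] for i in k],.045));q=np.array(k)*[.045,.06]
    H=(q-q.mean(0)).T@(P-P.mean(0));a=np.arctan2(H[0,1]-H[1,0],H[0,0]+H[1,1]);t=P.mean(0)-R2(a)@q.mean(0)
    A=np.array([[1,1],[1,-1],[-1,1],[-1,-1]])*[.045,.06]@R2(a).T+t
    print('block F',t.round(4),np.degrees(a).round(1),'res',np.abs(q@R2(a).T+t-P).max().round(4));print(A.round(4).tolist())
E
python3 -c "
from h import *
corners({(-1,1):(388.3,298.3),(-1,-1):(401.7,236),(1,1):(341.7,286.7)})"
```

```text
block F [-0.1631 -0.0236] 68.4 res 0.0019
[[-0.2024, 0.0403], [-0.0908, -0.0038], [-0.2355, -0.0434], [-0.1239, -0.0875]]
```

drive_tool(
  series=[
    [0.3,-0.3,0,0],
    [0.6,-0.6,0,0],
    [0.9,-0.9,0,0],
    [0.98,-1,0,0],
  ],
)

```text
time_s: 6.02
tcp_pos: [0.474, -0.1528, 0.1637]
ee_rot: [[-0.989, -0.148, -0.004], [-0.148, 0.989, 0.0], [0.004, 0.001, -1.0]]
wrist_force: [1.2, 0.6, -0.1]
gripper_width: 0.003
```

drive_tool(
  series=[
    [0,-0.1,0,0],
    [0,-0.1,0.3,0],
    [0,-0.1,0.6,0],
    [0,-0.1,0.63,0],
  ],
)

```text
time_s: 6.52
tcp_pos: [0.4782, -0.1629, 0.087]
ee_rot: [[-0.989, -0.151, -0.006], [-0.151, 0.989, 0.0], [0.006, 0.001, -1.0]]
wrist_force: [-0.6, 0.0, 0.6]
gripper_width: 0.003
```

```bash
python3 -c "
from h import *
st()"
```

```text
t 6.525 tip F [-0.2271 -0.0925] tipz 0.017 yawerr -0.060000000000002274 F [-0.6  0.   0.6]
```

drive_tool(
  series=[
    [0,0.17,0,0],
    [0,0.22,0,0],
    [0,0.26,0,0],
    [0,0.3,0,0],
    [0,0.34,0,0],
    [0,0.38,0,0],
    [0,0.42,0,0],
    [0,0.46,0,0],
    [0,0.51,0,0],
    [0,0.56,0,0],
  ],
)

```text
time_s: 7.78
tcp_pos: [0.4685, -0.0971, 0.0898]
ee_rot: [[-0.989, -0.15, 0.0], [-0.15, 0.989, -0.0], [0.0, -0.0, -1.0]]
wrist_force: [-1.0, -5.8, 3.4]
gripper_width: 0.007
```

drive_tool(
  series=[
    [0,-0.15,0,0],
    [0,-0.4,0,0],
    [0,-0.8,0,0],
    [0,-0.95,0,0],
    [0,-0.95,0,0],
  ],
)

```text
time_s: 8.4
tcp_pos: [0.4857, -0.2101, 0.089]
ee_rot: [[-0.989, -0.148, -0.0], [-0.148, 0.989, 0.0], [0.0, 0.0, -1.0]]
wrist_force: [-0.1, -0.2, -0.1]
gripper_width: 0.005
```

```bash
python3 -c "
from h import *
st();look((-.155,-.012,48),fn='n2.png')"
```

```text
t 8.4 tip F [-0.2268 -0.1402] tipz 0.019 yawerr -0.23999999999999488 F [-0.1 -0.2 -0.1]
block F [-1.4400e-01  1.2900e-02  3.6707e+01] err 5300.8 area 2228
cornersF ++,+-,-+,-- [[-0.1438, 0.0879], [-0.0721, -0.0083], [-0.216, 0.0341], [-0.1442, -0.0621]]
```

View pics/n2.png

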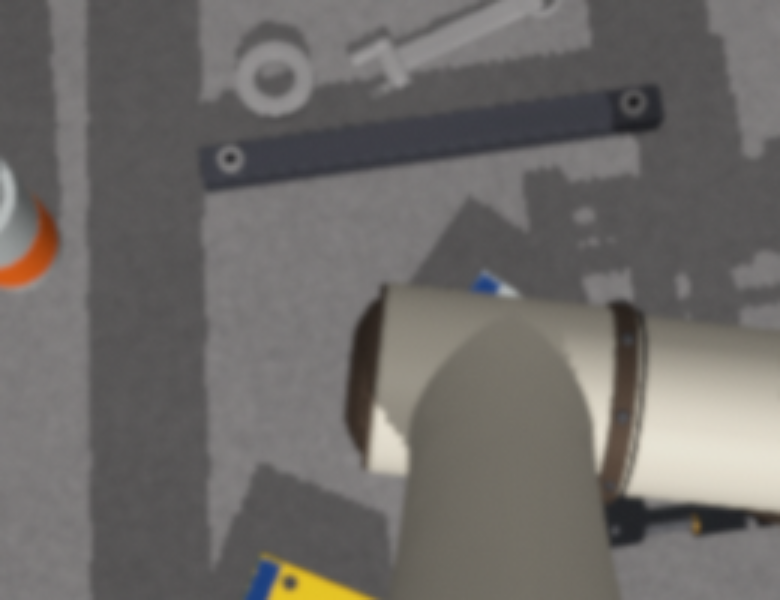

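The arm hides the block here, apart from one corner at (485,272) in the crop. I'll move on over to the next nudge side and look from there.

drive_tool(
  series=[
    [0,0,-0.4,0],
    [0,0,-0.75,0],
    [-0.3,0.3,-0.75,0],
    [-0.6,0.65,-0.75,0],
    [-0.9,1,-0.75,0],
  ],
)

```text
time_s: 9.07
tcp_pos: [0.5746, -0.072, 0.1797]
ee_rot: [[-0.988, -0.151, 0.0], [-0.151, 0.988, 0.0], [-0.0, 0.0, -1.0]]
wrist_force: [0.0, -0.3, -1.0]
gripper_width: 0.005
```

drive_tool(
  series=[
    [0,0.4,0,0],
    [0,0.8,0,0],
    [0,1,0,0],
    [0,1,0,0],
  ],
)

```text
time_s: 9.57
tcp_pos: [0.5555, 0.0466, 0.1794]
ee_rot: [[-0.988, -0.155, -0.0], [-0.155, 0.988, 0.0], [0.0, 0.0, -1.0]]
wrist_force: [-0.2, 0.3, -0.3]
gripper_width: 0.004
```

```bash
python3 -c "
from h import *
st();look((-.155,-.012,48),fn='n3.png')"
```

```text
t 9.575 tip F [-0.1188  0.1029] tipz 0.1094 yawerr 0.15000000000000568 F [-0.2  0.3 -0.3]
block F [-1.58100e-01 -9.50000e-03  4.77713e+01] err 16.9 area 2568
cornersF ++,+-,-+,-- [[-0.1723, 0.0642], [-0.0835, -0.0165], [-0.2328, -0.0025], [-0.1439, -0.0831]]
```

View pics/n3.png

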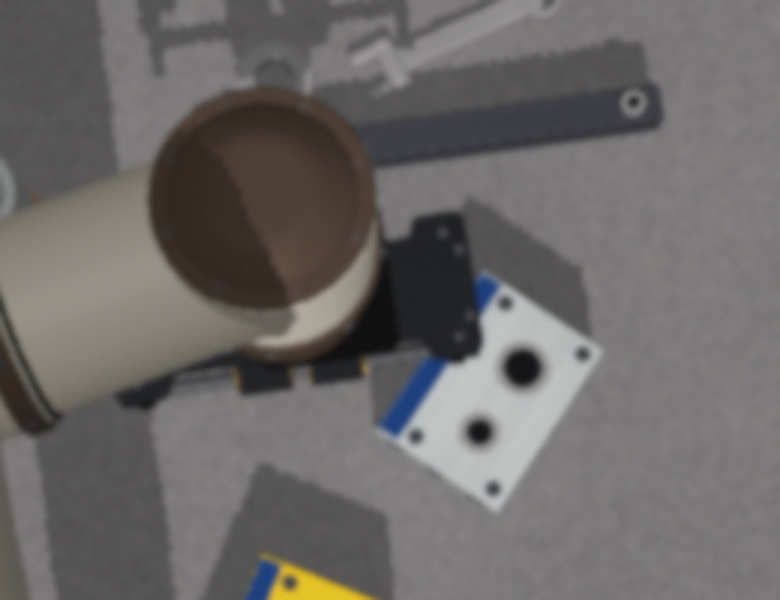

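drive_tool(
  series=[
    [-0.2,-0.3,0,0],
    [-0.44,-0.62,0,0],
    [-0.44,-0.62,0.3,0],
    [-0.44,-0.62,0.6,0],
    [-0.44,-0.62,0.74,0],
    [-0.44,-0.62,0.74,0],
  ],
)

```text
time_s: 10.38
tcp_pos: [0.6192, -0.0222, 0.0897]
ee_rot: [[-0.989, -0.15, -0.003], [-0.15, 0.989, -0.001], [0.003, -0.0, -1.0]]
wrist_force: [-0.7, 0.5, 0.6]
gripper_width: 0.005
```

drive_tool(
  series=[
    [0.1,-0.1,0,0],
    [0.14,-0.14,0,0],
    [0.17,-0.18,0,0],
    [0.2,-0.21,0,0],
    [0.23,-0.24,0,0],
    [0.26,-0.27,0,0],
    [0.29,-0.31,0,0],
    [0.33,-0.35,0,0],
    [0.36,-0.38,0,0],
    [0.39,-0.41,0,0],
  ],
)

```text
time_s: 11.62
tcp_pos: [0.5828, -0.0773, 0.0918]
ee_rot: [[-0.988, -0.151, 0.005], [-0.151, 0.988, 0.0], [-0.005, -0.001, -1.0]]
wrist_force: [3.9, 1.9, 2.4]
gripper_width: 0.002
```

drive_tool(
  series=[
    [-0.1,0.1,0,0],
    [-0.2,0.3,-0.2,0],
    [-0.2,0.6,-0.5,0],
    [-0.2,0.8,-0.75,0],
    [-0.2,0.8,-0.75,0],
  ],
)

```text
time_s: 12.25
tcp_pos: [0.5904, 0.0231, 0.1824]
ee_rot: [[-0.988, -0.153, 0.001], [-0.153, 0.988, 0.0], [-0.001, 0.0, -1.0]]
wrist_force: [0.1, 0.1, -0.7]
gripper_width: 0.007
```

```bash
python3 -c "
from h import *
st();look((-.165,-.02,28))"
```

```text
t 12.25 tip F [-0.0878  0.0743] tipz 0.1124 yawerr 0.060000000000002274 F [ 0.1  0.1 -0.7]
block F [-1.82000e-01 -1.88000e-02  2.91499e+01] err 24.7 area 2828
cornersF ++,+-,-+,-- [[-0.172, 0.0555], [-0.1135, -0.0493], [-0.2506, 0.0117], [-0.1921, -0.0931]]
```

drive_tool(
  series=[
    [0.35,-0.2,0,0],
    [0.7,-0.35,0,0],
    [1,-0.5,0,0],
  ],
)

```text
time_s: 12.68
tcp_pos: [0.4776, -0.0577, 0.1786]
ee_rot: [[-0.989, -0.149, -0.006], [-0.149, 0.989, -0.001], [0.006, 0.0, -1.0]]
wrist_force: [-0.4, -0.4, 0.0]
gripper_width: 0.006
```

drive_tool(
  series=[
    [0.35,-0.2,0,0],
    [0.55,-0.3,0,0],
    [0.55,-0.3,0.35,0],
    [0.55,-0.3,0.7,0],
    [0.55,-0.3,0.77,0],
    [0.55,-0.3,0.77,0],
  ],
)

```text
time_s: 13.42
tcp_pos: [0.4203, -0.1021, 0.0877]
ee_rot: [[-0.989, -0.15, -0.003], [-0.15, 0.989, -0.001], [0.003, -0.0, -1.0]]
wrist_force: [0.1, 0.9, 0.0]
gripper_width: 0.004
```

```bash
python3 -c "
from h import *
st()"
```

```text
t 13.425 tip F [-0.275  -0.0235] tipz 0.0177 yawerr -0.12000000000000455 F [0.1 0.9 0. ]
```

drive_tool(
  series=[
    [-0.13,0.05,0,0],
    [-0.18,0.07,0,0],
    [-0.22,0.08,0,0],
    [-0.26,0.1,0,0],
    [-0.3,0.11,0,0],
    [-0.34,0.12,0,0],
    [-0.38,0.14,0,0],
    [-0.43,0.16,0,0],
    [-0.48,0.18,0,0],
    [-0.53,0.2,0,0],
  ],
)

```text
time_s: 14.68
tcp_pos: [0.477, -0.0688, 0.088]
ee_rot: [[-0.989, -0.149, -0.008], [-0.149, 0.989, -0.001], [0.008, 0.0, -1.0]]
wrist_force: [-6.4, -0.3, 4.2]
gripper_width: 0.006
```

drive_tool(
  series=[
    [0.15,0,0,0],
    [0.2,0,-0.3,0],
    [0,0.3,-0.75,0],
    [-0.3,0.6,-0.75,0],
    [-0.6,0.9,-0.75,0],
    [-0.9,1,-0.75,0],
    [-0.9,1,-0.75,0],
  ],
)

```text
time_s: 15.55
tcp_pos: [0.571, 0.0683, 0.1785]
ee_rot: [[-0.988, -0.152, 0.002], [-0.152, 0.988, 0.001], [-0.003, 0.0, -1.0]]
wrist_force: [0.3, 0.7, 0.0]
gripper_width: 0.005
```

```bash
python3 -c "
from h import *
st();look((-.165,-.01,10))"
```

```text
t 15.55 tip F [-0.1002  0.122 ] tipz 0.1085 yawerr 0.0 F [0.3 0.7 0. ]
block F [-0.1507 -0.0186 12.6226] err 24.8 area 2761
cornersF ++,+-,-+,-- [[-0.1199, 0.0498], [-0.0937, -0.0673], [-0.2077, 0.0301], [-0.1815, -0.087]]
```

drive_tool(
  series=[
    [-0.1,-0.35,0,0],
    [-0.2,-0.7,0,0],
    [-0.32,-1,0,0],
  ],
)

```text
time_s: 15.98
tcp_pos: [0.6241, -0.0482, 0.1787]
ee_rot: [[-0.989, -0.149, -0.0], [-0.149, 0.989, 0.0], [0.0, 0.0, -1.0]]
wrist_force: [0.5, 0.4, 0.0]
gripper_width: 0.008
```

drive_tool(
  series=[
    [0,-0.3,0,0],
    [0,-0.43,0,0],
    [0,-0.43,0.35,0],
    [0,-0.43,0.65,0],
    [0,-0.43,0.75,0],
    [0,-0.43,0.75,0],
  ],
)

```text
time_s: 16.73
tcp_pos: [0.6323, -0.0973, 0.0882]
ee_rot: [[-0.989, -0.151, -0.001], [-0.151, 0.989, -0.0], [0.001, -0.0, -1.0]]
wrist_force: [0.9, 0.4, -0.1]
gripper_width: 0.004
```

```bash
python3 -c "
from h import *
st()"
```

```text
t 16.725 tip F [-0.0647 -0.0511] tipz 0.0182 yawerr -0.0799999999999983 F [ 0.9  0.4 -0.1]
```

Push to X = -0.114, which is dx +0.41. Then I'll retreat and view from the +Y side.

drive_tool(
  series=[
    [0.1,0,0,0],
    [0.15,0,0,0],
    [0.19,0,0,0],
    [0.22,0,0,0],
    [0.25,0,0,0],
    [0.28,0,0,0],
    [0.31,0,0,0],
    [0.34,0,0,0],
    [0.37,0,0,0],
    [0.41,0,0,0],
  ],
)

```text
time_s: 17.98
tcp_pos: [0.5846, -0.1051, 0.0887]
ee_rot: [[-0.989, -0.151, 0.002], [-0.151, 0.989, -0.0], [-0.002, -0.001, -1.0]]
wrist_force: [4.9, -1.8, 1.6]
gripper_width: 0.005
```

drive_tool(
  series=[
    [-0.15,0,0,0],
    [-0.25,0,-0.3,0],
    [-0.2,0.3,-0.75,0],
    [-0.1,0.6,-0.75,0],
    [0,0.9,-0.75,0],
    [0,1,-0.75,0],
  ],
)

```text
time_s: 18.73
tcp_pos: [0.5626, 0.0146, 0.1772]
ee_rot: [[-0.988, -0.151, -0.006], [-0.151, 0.989, -0.001], [0.006, 0.0, -1.0]]
wrist_force: [-0.4, -0.7, 0.1]
gripper_width: 0.005
```

drive_tool(
  series=[
    [0,0.3,0,0],
    [0,0.5,0,0],
    [0,0.5,0,0],
  ],
)

```text
time_s: 19.1
tcp_pos: [0.5558, 0.0735, 0.1773]
ee_rot: [[-0.988, -0.151, -0.004], [-0.151, 0.988, -0.001], [0.004, -0.0, -1.0]]
wrist_force: [0.2, -0.1, 0.0]
gripper_width: 0.005
```

```bash
python3 -c "
from h import *
st();look((-.165,-.01,2))"
```

```text
t 19.1 tip F [-0.1143  0.1294] tipz 0.1073 yawerr -0.04000000000000625 F [ 0.2 -0.1  0. ]
block F [-0.1709 -0.01    1.2939] err 31.4 area 2810
cornersF ++,+-,-+,-- [[-0.1273, 0.051], [-0.1246, -0.0689], [-0.2173, 0.049], [-0.2145, -0.071]]
```

drive_tool(
  series=[
    [0.3,-0.3,0,0],
    [0.6,-0.6,0,0],
    [0.9,-0.9,0,0],
    [1,-1,0,0],
  ],
  fingers=60,
)

```text
time_s: 19.65
tcp_pos: [0.4536, -0.0663, 0.1778]
ee_rot: [[-0.989, -0.146, -0.003], [-0.146, 0.989, -0.0], [0.003, 0.0, -1.0]]
wrist_force: [0.4, 0.0, 0.4]
gripper_width: 0.375
```

drive_tool(
  series=[
    [0.12,-0.16,0,0],
    [0.12,-0.16,0,0],
    [0.12,-0.16,0.35,0],
    [0.12,-0.16,0.65,0],
    [0.12,-0.16,0.73,0],
    [0.12,-0.16,0.73,0],
  ],
)

```text
time_s: 20.4
tcp_pos: [0.4455, -0.0845, 0.0905]
ee_rot: [[-0.989, -0.151, -0.001], [-0.151, 0.989, -0.0], [0.001, -0.0, -1.0]]
wrist_force: [0.1, 0.4, 0.6]
gripper_width: 0.688
```

```bash
python3 -c "
from h import *
st();print(telemetry.sense()['gripper_width'])"
```

```text
t 20.4 tip F [-0.2474 -0.01  ] tipz 0.0205 yawerr -0.06999999999999318 F [0.1 0.4 0.6]
0.6882658594060018
```

drive_tool(
  series=[
    [-0.15,0,0,0],
    [-0.19,0,0,0],
    [-0.24,0,0,0],
    [-0.31,0,0,0],
    [-0.39,0,0,0],
    [-0.47,0,0,0],
    [-0.55,0,0,0],
    [-0.63,0,0,0],
    [-0.71,0,0,0],
    [-0.79,0,0,0],
  ],
)

```text
time_s: 21.65
tcp_pos: [0.536, -0.071, 0.0908]
ee_rot: [[-0.989, -0.149, -0.006], [-0.149, 0.989, -0.0], [0.006, 0.001, -1.0]]
wrist_force: [-5.4, -0.5, 1.8]
gripper_width: 0.689
```

drive_tool(
  series=[
    [-0.06,0,0,0],
    [-0.12,0,0,0],
    [-0.17,0,0,0],
    [-0.21,0,0,0],
    [-0.25,0,0,0],
    [-0.28,0,0,0],
    [-0.31,0,0,0],
    [-0.33,0,0,0],
    [-0.35,0,0,0],
  ],
)

```text
time_s: 22.78
tcp_pos: [0.5782, -0.0646, 0.0908]
ee_rot: [[-0.989, -0.149, -0.005], [-0.149, 0.989, -0.0], [0.005, 0.0, -1.0]]
wrist_force: [-5.6, -0.6, 3.0]
gripper_width: 0.689
```

```bash
python3 -c "
from h import *
st();look((-.06,-.01,1))"
```

```text
t 22.775 tip F [-0.1132 -0.0105] tipz 0.0208 yawerr -0.1599999999999966 F [-5.6 -0.6  3. ]
block F [-0.066   0.0306 -0.2513] err 600.9 area 2760
cornersF ++,+-,-+,-- [[-0.0208, 0.0904], [-0.0213, -0.0296], [-0.1108, 0.0908], [-0.1113, -0.0292]]
```

drive_tool(
  series=[
    [-0.02,0,0,0],
    [-0.035,0,0,0],
    [-0.05,0,0,0],
    [-0.065,0,0,0],
    [-0.08,0,0,0],
  ],
)

```text
time_s: 23.45
tcp_pos: [0.588, -0.0631, 0.0907]
ee_rot: [[-0.989, -0.149, -0.004], [-0.149, 0.989, -0.0], [0.004, 0.0, -1.0]]
wrist_force: [-5.8, 0.5, 2.7]
gripper_width: 0.689
```

drive_tool(
  series=[
    [-0.012,0,0,0],
    [-0.025,0,0,0],
    [-0.035,0,0,0],
  ],
)

```text
time_s: 23.82
tcp_pos: [0.5911, -0.0626, 0.0907]
ee_rot: [[-0.989, -0.149, -0.007], [-0.149, 0.989, -0.001], [0.007, 0.0, -1.0]]
wrist_force: [-8.6, -0.9, 5.8]
gripper_width: 0.689
```

drive_tool(
  series=[
    [-0.01,0,0,0],
    [-0.02,0,0,0],
  ],
)

```text
time_s: 24.08
tcp_pos: [0.5914, -0.0626, 0.0907]
ee_rot: [[-0.989, -0.149, -0.012], [-0.149, 0.989, -0.001], [0.012, 0.001, -1.0]]
wrist_force: [-14.4, -0.1, 10.3]
gripper_width: 0.688
```

drive_tool(
  series=[
    [-0.01,0,0,0],
    [-0.01,0,0,0],
  ],
)

```text
time_s: 24.32
tcp_pos: [0.5915, -0.0626, 0.0907]
ee_rot: [[-0.989, -0.149, -0.014], [-0.149, 0.989, -0.001], [0.014, 0.001, -1.0]]
wrist_force: [-14.9, -0.5, 10.6]
gripper_width: 0.692
```

```bash
python3 -c "
from h import *
st();print(telemetry.sense()['moment'])"
```

```text
t 24.325 tip F [-0.0997 -0.0105] tipz 0.0207 yawerr -0.1700000000000017 F [-14.9  -0.5  10.6]
[-0.19095592  4.16401752  0.07604453]
```

drive_tool(
  series=[
    [0.1,0,0,0],
    [0.3,0,0,0],
    [0.5,0,0,0],
    [0.7,0,-0.3,0],
    [0.7,0.4,-0.7,0],
    [0.6,0.8,-0.8,0],
    [0.6,1,-0.8,0],
    [0.6,1,-0.8,0],
  ],
)

```text
time_s: 25.32
tcp_pos: [0.5091, 0.0481, 0.1878]
ee_rot: [[-0.988, -0.153, 0.005], [-0.153, 0.988, 0.002], [-0.005, 0.001, -1.0]]
wrist_force: [0.3, -0.6, 0.6]
gripper_width: 0.688
```

drive_tool(
  series=[
    [0,0.2,0,0],
    [0,0.3,0,0],
    [0,0.3,0,0],
    [0,0.3,0,0],
  ],
)

```text
time_s: 25.82
tcp_pos: [0.5029, 0.0813, 0.1866]
ee_rot: [[-0.989, -0.15, 0.0], [-0.15, 0.989, -0.0], [-0.0, -0.0, -1.0]]
wrist_force: [0.6, -0.2, -0.5]
gripper_width: 0.693
```

```bash
python3 -c "
from h import *
st();look((-.045,-.01,0),fn='f1.png')
c=capture('scene');cv2.imwrite('pics/f2.png',cv2.resize(c['color'][190:410,230:520],None,fx=2.7,fy=2.7,interpolation=cv2.INTER_CUBIC))"
```

```text
t 25.825 tip F [-0.1655  0.1451] tipz 0.1166 yawerr -0.14000000000000057 F [ 0.6 -0.2 -0.5]
block F [-0.0447 -0.0103 -0.243 ] err 11.4 area 2787
cornersF ++,+-,-+,-- [[0.0006, 0.0495], [0.0001, -0.0705], [-0.0894, 0.0499], [-0.0899, -0.0701]]
```

View pics/f1.png

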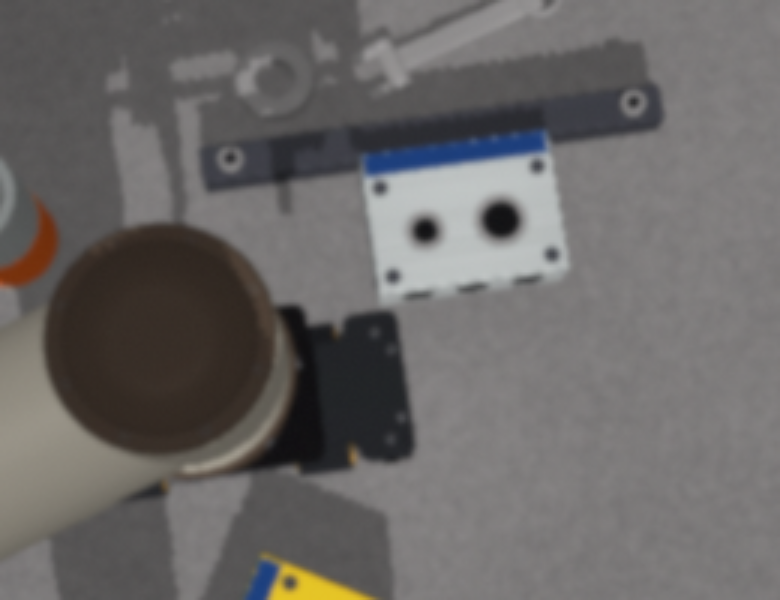

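View pics/f2.png

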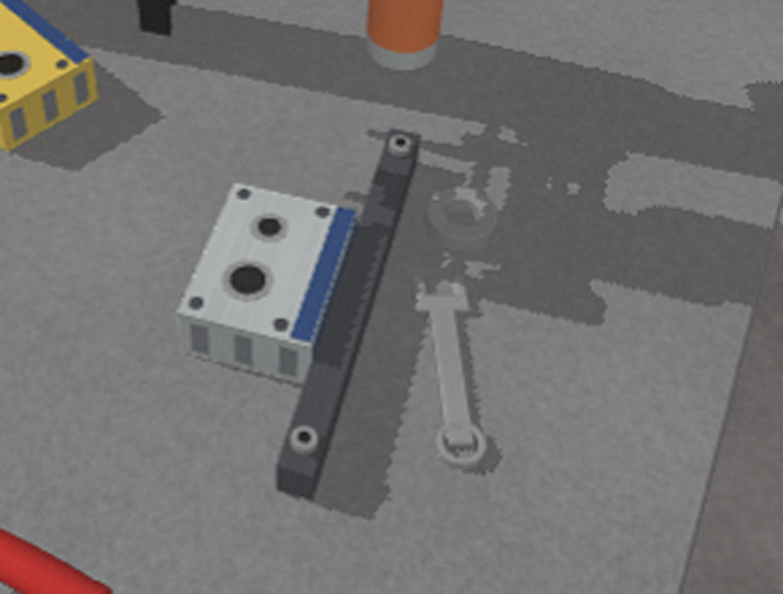

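Both views show the blue edge lying along the fence with no gap. In the top crop it runs from (363,165) to (547,140), well inside the bolts at (230,158) and (633,102). The spanner, bearing and can are where they were. I'll go up clear and hand in.

drive_tool(
  series=[
    [0.3,0,-0.4,0],
    [0.3,0,-0.8,0],
    [0.3,0,-0.8,0],
    [0.3,0,-0.8,0],
  ],
)

```text
time_s: 26.42
tcp_pos: [0.4668, 0.076, 0.2823]
ee_rot: [[-0.989, -0.149, -0.001], [-0.149, 0.989, 0.0], [0.0, 0.0, -1.0]]
wrist_force: [0.2, 0.1, -0.7]
gripper_width: 0.688
```

```bash
python3 -c "
from h import *
st();look((-.045,-.01,0));print(order.finish_job())"
```

```text
t 26.425 tip F [-0.202   0.1454] tipz 0.2123 yawerr -0.1599999999999966 F [ 0.2  0.1 -0.7]
block F [-0.0445 -0.0103 -0.0668] err 15.6 area 2742
cornersF ++,+-,-+,-- [[0.0006, 0.0497], [0.0004, -0.0703], [-0.0894, 0.0498], [-0.0896, -0.0702]]
the job is handed in; nothing more can be done
None
```

The valve block is flush against the fence on its blue face, and I handed the job in at about 26.5 s.

**What I did:** Five corner nudges with closed fingertips took the block from 85° to about 1° off the fence, with a gap of about 125 mm left. I then pushed it up with both fingertips until it stalled at about 15 N on the wrist, backed straight off and went up clear.

**Last checks:**
- **Block:** the top-camera fit puts the blue face within 1 mm of the fence front and within about 0.3° of parallel. It spans −70 to +50 mm along the ±150 mm fence, so it does not overhang. The scene camera shows no gap either.
- **Other items:** the spanner, bearing and can look unmoved in both views. The screwdriver I only saw partly, in the scene crop, and I did not re-measure its position.
- **Disagreements:** the only fits that failed were ones with the arm hiding the block (three of them), plus one early scene-camera fit. I didn't use those.

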